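# Fit the sprinkler cap and hold it at half lock

## Robot

A 6-joint arm with a two-finger parallel gripper is mounted at the origin on the work surface. World frame = base frame: x ahead of the robot, y to its left, z up, the work surface at z = 0. Lengths are in m, angles in rad, forces in N, time in s.
With the tool pointing down it reaches from about 0.375 to 0.975 m from the base axis. Payload 3.8 kg.
Tool frame: the origin (TCP) lies at the very end of the fingers, on their centre line; the grasp point (between the pads) lies behind it (bot.tcp_to_grasp is the y of the grasp point in the tool frame, in m); y points along the fingers, z is the direction in which the jaws open and shut, and the axes are right-handed (so a half turn about y gives the same grasp; the last joint's range is limited). The gripper opens to 85 mm and grips with 20 to 120 N. Pads are 22 mm wide; open, the fingers measure 114 mm over their backs; the gripper's body (76 mm by 85 mm) begins 54 mm behind the grasp point. The pads swing forward as they close: fully open they stand 13 mm farther back than shut.
Start: joints at [-1.362, 0.264, 1.604, -0, 1.274, -0.037], TCP at [0.164, -0.655, 0.192] pointing down, gripper open.
Joint ranges: [-2.63, 2.63], [-0.94, 2.18], [0.31, 2.57], [-1.31, 4.45], [0, 2.66], [-2.55, 2.55]. Speed limits (rad/s): [2.57, 2.57, 3.14, 3.14, 3.14, 3.14].

## Interface

Orientations are given as a rotation vector (axis times angle).
In Python, from workcell import bot, optics, workorder gives the robot as it stands.
- The arm moves only by the shell command python3 -m handwheel 'ROWS' [FORCE]. ROWS is JSON, a list of rows, each a list of 7 numbers: the shift along the tool's x, y, z in m, then the turn, a rotation vector about the tool's x, y, z in rad, then the opening, from 0 (shut) to 1 (fully open). A call has 1 to 8 rows; each row shifts and turns the commanded pose from where the row before left it, along the tool's axes as they then stand; what a row does not reach is not made up. A row lasts 1/8 s, in which the tool goes at most 62.5 mm and 10.7 degrees, less where a joint would pass 70% of its speed; a pose out of reach is approached as far as the arm can. A call with a gripper value outside its range is refused whole. The fingers move at their own pace and stop on an object; FORCE is the grip in N (left out, the last holds). Time passes only in rows, so rows that do not move let the fingers close. It gives the time, the measured TCP pose, the force and the opening at its end, in the units of the state.
- bot.read_state(): the state, without advancing time (a new reading comes with each control period).
- optics.read_camera(name): name is "scene" or "top" or "wrist"; returns a dict with "image" (384x512x3 uint8, red, green, blue), "z_map" (384x512 float32, m along the optical axis (not along the pixel's ray), 0 where there is no reading), "mtx" (3x3 intrinsics, pixels), "world_from_camera" (4x4, takes a point from camera to world coordinates); the wrist camera has in their place "hand_eye" (4x4, takes a point from camera to tool coordinates, whose origin is the TCP and whose axes are the tool frame's). Camera axes: x right, y down, z forward; pixel columns grow to the right and rows downward; lengths in m; the calibration is good to about 2 mm. A picture is of the moment at which its call begins: read the wrist's pose just before it.
- workorder.finish_job(): hands the job in, once; it reports no verdict.
The state is a dict: "time": time; "q": joint angles; "joint_vel": joint speeds; "joint_torque": joint torques, N m; "tool_pos": TCP position; "tcp_rot": TCP orientation; "wrist_force": force on the tool from outside, world axes, zero at the start; "torque": the same for the moment, N m; "width": opening from 0.0 (shut) to 1.0 (fully open).
Only numpy, scipy, OpenCV 4.12 (cv2) and the standard library are available. Lean on these libraries where they do the work, as an engineer would, in place of code of your own. Each camera call takes 0.05 s, during which the arm holds its last target.

## Task

Slide the sprinkler cap out from under the wooden keeper's ledges, set it into the flask's bayonet collar at the green marks, press it fully down against its spring and turn it clockwise to the white halfway marks, so that the seal can be inspected; never turn it on to the click at the red marks. Finish while still gripping the cap and holding it pressed down, brim flat on the collar, at the white marks: do not let go. Leave the glass bowl and the spectacle case undisturbed.

Things in the scene. Friction and masses are not known exactly. Their poses are not given: they have to be found in the camera images.
- cap_grip (a point): Grip point of the loose sprinkler cap (about 150 g): on its upright axis, 60 mm above its underside; z up, x along the grip fin. The flat white fin is 36 mm long (x), 14 mm thick (y) and 35 to 82 mm above the underside; below it a 14 mm stem, then a round blue brim 64 mm across, 17 to 23 mm above the underside. Black ticks on the brim mark the fin's ends.
- cap: The same cap, origin at the centre of its underside, same axes. Under the brim: a brass plug 42 mm across, 17 mm tall, foot chamfered, with two opposite lugs in line with the fin (along +x and -x), each 10 mm wide, 5 mm tall, 2 to 7 mm above the underside, reaching 27 mm from the axis. Half a turn gives the same cap.
- keeper: Wooden cap keeper fixed to the slab, 88 mm wide, 41 mm tall, x from -31 to +53 mm; origin under it. Open at its -x end only. The cap stands on its 8 mm floor near x = +4 mm, fin roughly along x. Two ledges, 35 to 41 mm above the slab, overhang the brim by a 4 mm gap; stem in the 26 mm slot between them, fin above them.
- keeper_exit (a point): Point on the keeper's x axis at x = -75 mm, on the slab. Once the cap's axis has been slid along the keeper's -x to here, its brim is clear of the ledges and the cap can be lifted.
- flask: White ceramic flask fixed to the slab, 116 mm across its belly, origin under its foot on the slab, z up. Its x points along the line of the two white halfway marks on the collar; the two green entry marks lie 40 degrees (0.698 rad) anticlockwise of that line seen from above, the red lock marks 40 degrees clockwise.
- mouth (a point): Centre of the flat top of the flask's dark steel collar, 120 mm above the slab; axes as the flask. Collar 80 mm across; mouth: a 5 mm thick flange with a 47 mm hole and two opposite notches (15 mm wide at the hole, 20 mm at the outer end) reaching 30 mm from the axis, at the green marks. With the fin's line at green the cap goes straight in; seated, its brim lies on the collar and its underside is 17 mm below this point.
- seal: Black sprung seal plate, 34 mm across, inside the mouth; origin at its top, 9 mm below the collar top when free. It meets the cap 8 mm before the seat and pushes up, 2.5 N rising to 6.5 N at the seat. Pressed down the cap turns clockwise only, lugs under the flange with 5 mm spare height: let go, it rises 5 mm.
- lock_marks: The red lock marks: origin on the flask's axis at the collar top, x along the line of the red marks. Two hidden spring balls resist the lugs from about 12 degrees past the white marks and click before red; a hard stop lies at about red.
- bowl: Loose glass bowl with blue and white eye rings inside, 84 mm across, 38 mm tall, origin under its centre. Leave alone.
- spectacle_case: Loose closed wooden spectacle case, 62 x 150 x 35 mm (long side along its y), origin under its centre. Leave alone.
There are look-alikes about, which are no part of the job. Several things look just like the keeper: the one meant starts farthest to the robot's left.

How it is judged:
On the way, in this order (a step that is already met when the one before it is completed fails the run):
1. the cap has been slid out of the keeper's open end (x of cap_grip in the frame of keeper below -0.06 m), for 0.05 s.
2. the cap is in the collar, pressed down to its seat (z of cap_grip in the frame of flask between 0.158 and 0.1655 m and horizontal distance between cap_grip and flask below 0.006 m and angle between cap_grip's own z axis and vertical below 0.12 rad), for 0.1 s.
At the end, for the whole second after the job is handed in: The cap is in the collar, axis within 6 mm of the flask's, upright within 7 degrees, brim held down within 2.5 mm of the collar top, fin within 8 degrees of the white marks, at rest, and still gripped by the fingers (over 2 N); bowl and case within 15 mm of their starts (all of step 2 and angle between the x axis of cap_grip and the x axis of flask, either way round below 0.14 rad and contact force between the fingers and cap above 2 N and linear speed of cap below 0.02 m/s and angular speed of cap below 0.15 rad/s and distance of each of bowl, spectacle_case from where it was at the start of the episode below 0.015 m); the arm keeps its last pose, push and grip.
It fails at once if the cap was turned on to the click (within 20 degrees of the red marks while in the collar) (angle between the x axis of cap_grip and the x axis of lock_marks, either way round below 0.35 rad and horizontal distance between cap_grip and flask below 0.008 m and z of cap_grip in the frame of flask below 0.171 m).
It fails at once if the glass bowl was disturbed (distance of bowl from where it was at the start of the episode above 0.015 m or angle between bowl's own z axis and vertical above 0.3 rad).
It fails at once if the spectacle case was disturbed (distance of spectacle_case from where it was at the start of the episode above 0.015 m or angle between spectacle_case's own z axis and vertical above 0.3 rad).
It also fails if it takes over 48 s, if anything falls off the work surface, if the arm or the gripper's body presses on something with over 40 N, if the wrist force passes 120 N, or if a joint passes its speed limit or range.

## Working session

There is one attempt and no reset: what is moved stays moved. The work goes in short steps, Python scripts to look and compute and a shell command to move; the robot and the scene stay as the last step left them, time stands still between calls to the robot, and variables do not carry over. Pictures are saved under pics/ and viewed, and the job is handed in when it is done.

```bash
ls; mkdir -p pics; python3 - <<'E'
from workcell import bot, optics, workorder
import cv2, numpy as np
print(bot.read_state(), bot.tcp_to_grasp)
for n in ["scene","top","wrist"]:
    c=optics.read_camera(n); cv2.imwrite(f"pics/{n}0.png",c["image"][:,:,::-1]); np.savez(f"{n}0.npz",**c)
    print(n,c["mtx"],c.get("world_from_camera",c.get("hand_eye")))
E
```

```text
pics
{'time': 0.0, 'q': array([-1.36185703e+00,  2.64763566e-01,  1.60538886e+00, -2.33287202e-05,
        1.27368725e+00, -3.69256932e-02]), 'joint_vel': array([-0.00100332, -0.00019763,  0.00090174, -0.00079578, -0.00029818,
       -0.00018431]), 'joint_torque': array([ 8.66474602e-04, -5.15110946e+01, -3.67315185e+01,  4.90043453e-05,
        1.29310833e-02,  1.72426212e-05]), 'tool_pos': array([ 0.16409408, -0.65390202,  0.19064708]), 'tcp_rot': array([-0.25856251,  2.09314497, -2.08843273]), 'wrist_force': array([-0.28375016,  0.36366771,  0.56131435]), 'torque': array([-0.00637117,  0.04041887,  0.02409226]), 'width': 1.0021468233465707} -0.0187
scene [[440.55791097   0.         250.55549011]
 [  0.         440.55791097 192.42249938]
 [  0.           0.           1.        ]] [[ 0.82345371  0.4795462  -0.30324813  0.87602987]
 [ 0.56719052 -0.7096741   0.41792054 -0.49333743]
 [-0.01479514 -0.51613769 -0.85637783  1.02213776]
 [ 0.          0.          0.          1.        ]]
top [[377.94600208   0.         251.55515332]
 [  0.         377.94600208 184.76190577]
 [  0.           0.           1.        ]] [[ 0.00534091 -0.98797881  0.15449706  0.45851206]
 [-0.99958349 -0.00965641 -0.02719559 -0.02790161]
 [ 0.02836055 -0.15428746 -0.98761888  0.82655519]
 [ 0.          0.          0.          1.        ]]
wrist [[268.70459561   0.         258.34371098]
 [  0.         268.70459561 194.79939725]
 [  0.           0.           1.        ]] [[-2.97116827e-04  9.45515921e-01  3.25575728e-01 -8.35312559e-02]
 [ 3.67719851e-04 -3.25575617e-01  9.45515934e-01 -1.83246517e-01]
 [ 9.99999888e-01  4.00649353e-04 -2.50950979e-04 -5.58527254e-04]
 [ 0.00000000e+00  0.00000000e+00  0.00000000e+00  1.00000000e+00]]
```

View pics/scene0.png

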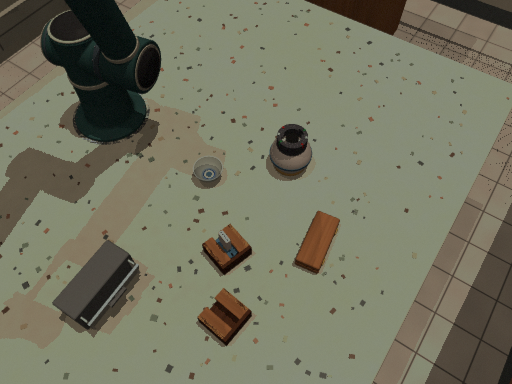

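View pics/top0.png

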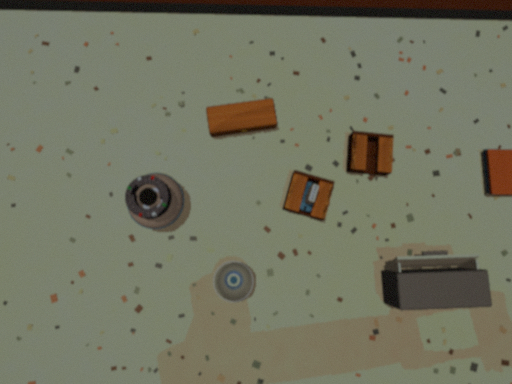

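View pics/wrist0.png

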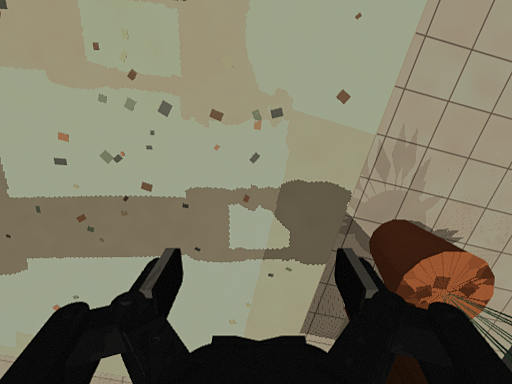

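```bash
cat > h.py <<'E'
import numpy as np, cv2
from workcell import bot, optics
def ray(c,u,v):
    d=np.linalg.inv(c["mtx"])@np.array([u,v,1.]); T=c["world_from_camera"]; return T[:3,3],T[:3,:3]@d
def onz(c,u,v,z):
    o,d=ray(c,u,v); return o+d*(z-o[2])/d[2]
def dep(c,u,v):
    z=c["z_map"][int(round(v)),int(round(u))]; o,d=ray(c,u,v); return o+d*z
def proj(c,P):
    T=c["world_from_camera"]; p=T[:3,:3].T@(np.asarray(P)-T[:3,3]); q=c["mtx"]@p; return q[:2]/q[2]
def two(c1,p1,c2,p2):
    A=[];b=[]
    for c,p in((c1,p1),(c2,p2)):
        o,d=ray(c,*p); d=d/np.linalg.norm(d); M=np.eye(3)-np.outer(d,d); A.append(M); b.append(M@o)
    x=np.linalg.lstsq(np.vstack(A),np.hstack(b),rcond=None)[0]
    return x,[np.linalg.norm(M@x-bb) for M,bb in zip(A,b)]
def crop(img,u,v,w,h,s,f):
    cr=img[v-h//2:v+h//2,u-w//2:u+w//2,::-1]; cv2.imwrite(f,cv2.resize(cr,None,fx=s,fy=s,interpolation=cv2.INTER_CUBIC))
E
python3 - <<'E'
from h import *
t=dict(np.load("top0.npz"));s=dict(np.load("scene0.npz"))
crop(t["image"],308,196,80,60,10,"pics/tk.png")
crop(t["image"],155,200,80,60,10,"pics/tf.png")
crop(s["image"],227,248,80,60,10,"pics/sk.png")
crop(s["image"],291,148,80,60,10,"pics/sf.png")
for n,u,v in [("cap",312,190),("emptykeeper",374,154),("flasktop",148,197),("case",241,117),("bowl",235,281),("k3",500,172)]:
    print(n,dep(t,u,v), onz(t,u,v,0.04))
E
```

```text
cap [ 0.56420128 -0.1675632   0.09149644] [ 0.57160561 -0.17734755  0.04      ]
emptykeeper [ 0.65852647 -0.32393989  0.0101781 ] [ 0.65122003 -0.31312574  0.04      ]
flasktop [0.54495465 0.14804541 0.11212861] [0.5536819  0.16580905 0.04      ]
case [ 0.7319871  -0.0258789   0.03393182] [ 0.72989343 -0.02589439  0.04      ]
bowl [ 0.38104192 -0.01665231  0.00803239] [ 0.38406754 -0.01709165  0.04      ]
k3 [ 0.61681187 -0.59366521  0.0293289 ] [ 0.61469298 -0.5860923   0.04      ]
```

View pics/tk.png

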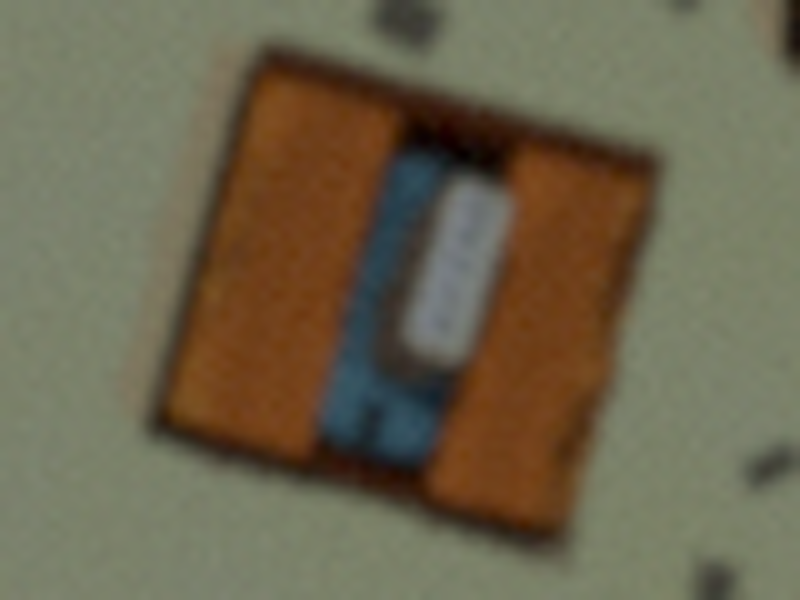

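View pics/tf.png

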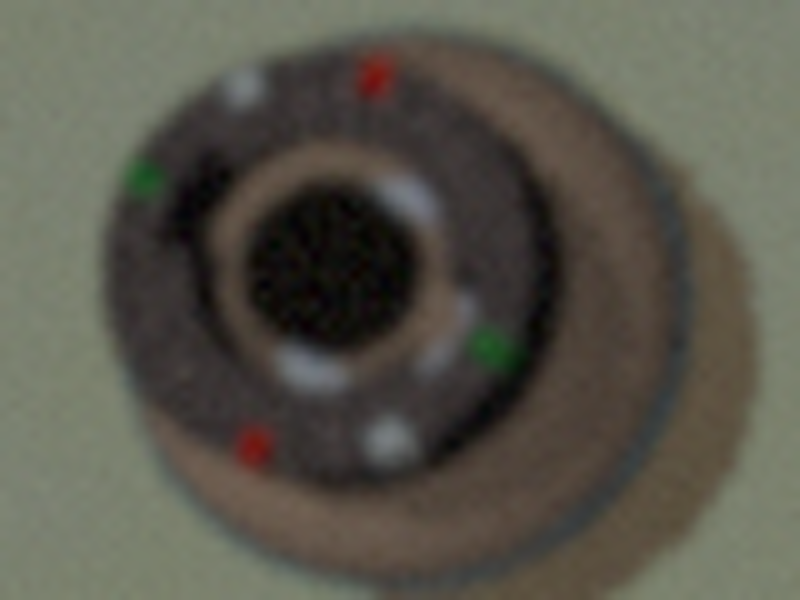

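View pics/sk.png

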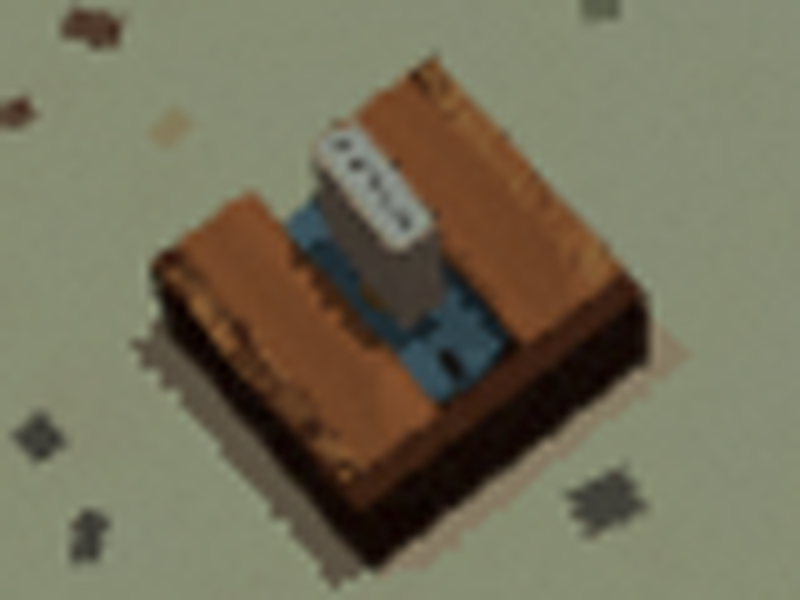

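View pics/sf.png

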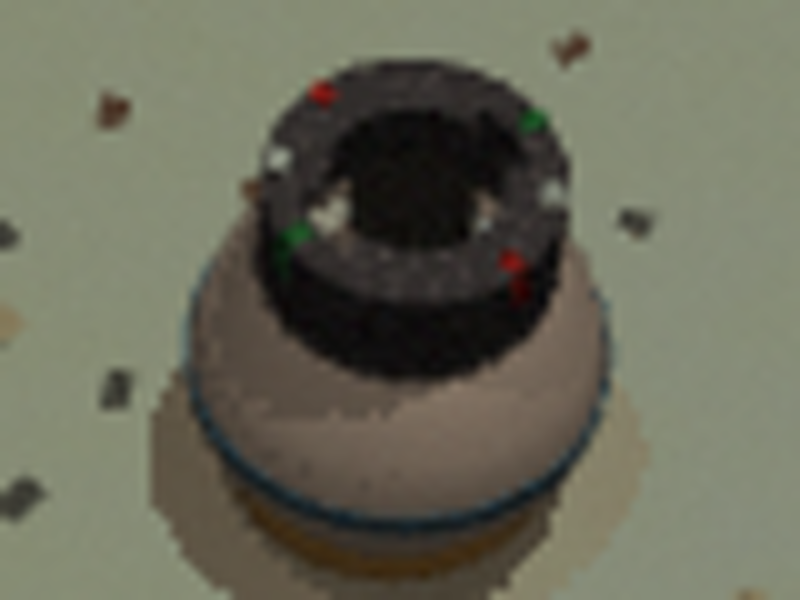

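```bash
python3 - <<'E'
from h import *
t=dict(np.load("top0.npz"));s=dict(np.load("scene0.npz"))
P=lambda x,y:(268+x/10-.45,166+y/10-.45)
S=lambda x,y:(187+x/10-.45,218+y/10-.45)
c={n:onz(t,*P(*p),.041) for n,p in dict(ul=(265,70),ur=(650,165),ll=(165,420),lr=(560,530)).items()}
print(c); u=(c['ul']+c['ur'])/2;l=(c['ll']+c['lr'])/2;print("mid",u,l,"len",np.linalg.norm(u-l),"ang",np.degrees(np.arctan2(*(u-l)[1::-1])))
f=onz(t,*P(457,270),.09);print("fin",f)
d=(u-l)/np.linalg.norm(u-l);print("fin to upper",(u-f)[:2]@d[:2],"to lower",(f-l)[:2]@d[:2])
fs=onz(s,*S(378,185),.09);print("fin scene",fs,two(t,P(457,270),s,S(378,185)))
print("scene corners",[onz(s,*S(*p),.041) for p in [(435,60),(640,285),(355,500),(155,260)]])
# z along slot axis
fu,fl=onz(t,*P(475,175),.09),onz(t,*P(432,362),.09);print("finend",fu,fl)
for a in np.arange(-.07,.075,.006):
    for o in (0,):
        p=(u+l)/2+d*a; 
        q=proj(t,[p[0],p[1],.03]);q2=proj(s,[p[0],p[1],.03]);print(round(a,3),dep(t,*q)[2].round(3),dep(s,*q2)[2].round(3))
E
```

```text
{'ul': array([ 0.60851013, -0.13960433,  0.041     ]), 'ur': array([ 0.58889715, -0.22127074,  0.041     ]), 'll': array([ 0.53385909, -0.11773011,  0.041     ]), 'lr': array([ 0.51150487, -0.20020886,  0.041     ])}
mid [ 0.59870364 -0.18043753  0.041     ] [ 0.52268198 -0.15896948  0.041     ] len 0.07899474684879053 ang -15.769352033017853
fin [ 0.55934926 -0.17023095  0.09      ]
fin to upper 0.04064701206540425 to lower 0.03834773478338629
fin scene [ 0.5627083  -0.17059348  0.09      ] (array([ 0.56067782, -0.17014022,  0.08654316]), [np.float64(0.001142964791731596), np.float64(0.0011429647917319445)])
scene corners [array([ 0.53764845, -0.11791013,  0.041     ]), array([ 0.61464546, -0.13947292,  0.041     ]), array([ 0.59029824, -0.22273718,  0.041     ]), array([ 0.51318187, -0.20036956,  0.041     ])]
finend [ 0.5784041  -0.17420066  0.09      ] [ 0.54103071 -0.16492027  0.09      ]
-0.07 0.002 -0.001
-0.064 0.003 -0.001
-0.058 0.002 -0.001
-0.052 -0.001 -0.001
-0.046 0.001 -0.001
-0.04 0.009 0.002
-0.034 0.011 -0.002
-0.028 0.032 0.064
-0.022 0.032 0.061
-0.016 0.034 0.07
-0.01 0.067 0.065
-0.004 0.072 0.066
0.002 0.08 0.067
0.008 0.082 0.058
0.014 0.065 0.03
0.02 0.069 0.029
0.026 0.031 0.029
0.032 0.01 0.026
0.038 0.033 0.04
0.044 0.04 0.031
0.05 0.002 0.015
0.056 0.001 0.001
0.062 0.0 -0.002
0.068 0.003 -0.0
0.074 0.002 -0.003
```

```bash
python3 - <<'E'
from h import *
from scipy.spatial.transform import Rotation as R
t=dict(np.load("top0.npz"));s=dict(np.load("scene0.npz"))
def cent(c,box):
    u0,v0,u1,v1=box; im=c["image"][v0:v1,u0:u1].astype(float); r,g,b=im[...,0],im[...,1],im[...,2]
    res={}
    for n,w in dict(red=np.clip(r-np.maximum(g,b)-40,0,None),green=np.clip(g-np.maximum(r,b)-20,0,None)).items():
        m=(w>0).astype(np.uint8); k,lab,st,ce=cv2.connectedComponentsWithStats(m)
        for i in range(1,k):
            if st[i,4]<2: continue
            yy,xx=np.where(lab==i); ww=w[yy,xx]; res.setdefault(n,[]).append((u0+(xx*ww).sum()/ww.sum(),v0+(yy*ww).sum()/ww.sum(),st[i,4]))
    return res
for nm,c,box in(("top",t,(115,170,195,230)),("scene",s,(265,120,320,165))):
    r=cent(c,box); print(nm,r)
    for k,l in r.items(): print(k,[onz(c,a,b,.12).round(4) for a,b,_ in l])
P=lambda x,y:(115+x/10-.45,170+y/10-.45)
S=lambda x,y:(251+x/10-.45,118+y/10-.45)
for nm,c,M,w in(("top",t,P,[(243,88),(390,440)]),("scene",s,S,[(278,158),(553,193)])):
    print(nm,"white",[onz(c,*M(*p),.12).round(4) for p in w])
print(R.from_rotvec([-0.25856251,  2.09314497, -2.08843273]).as_matrix().round(3))
E
```

```text
top {'red': [(np.float64(152.04912280701754), np.float64(177.24912280701756), np.int32(12)), (np.float64(139.92962962962963), np.float64(214.24814814814815), np.int32(11))], 'green': [(np.float64(128.827868852459), np.float64(187.327868852459), np.int32(10)), (np.float64(163.6887417218543), np.float64(204.4039735099338), np.int32(14))]}
red [array([0.5815, 0.1403, 0.12  ]), array([0.5117, 0.1594, 0.12  ])]
green [array([0.5619, 0.1826, 0.12  ]), array([0.5304, 0.1164, 0.12  ])]
scene {'red': [(np.float64(282.7345679012346), np.float64(126.87654320987654), np.int32(6)), (np.float64(301.64963503649636), np.float64(143.73722627737226), np.int32(5))], 'green': [(np.float64(303.9259259259259), np.float64(129.46913580246914), np.int32(6)), (np.float64(280.27777777777777), np.float64(140.90277777777777), np.int32(6))]}
red [array([0.5127, 0.1595, 0.12  ]), array([0.5824, 0.1397, 0.12  ])]
green [array([0.5632, 0.183 , 0.12  ]), array([0.5322, 0.117 , 0.12  ])]
top white [array([0.5792, 0.1649, 0.12  ]), array([0.5132, 0.1344, 0.12  ])]
scene white [array([0.5148, 0.1349, 0.12  ]), array([0.5799, 0.1648, 0.12  ])]
[[-0.97  -0.     0.243]
 [-0.243  0.002 -0.97 ]
 [-0.    -1.    -0.002]]
```

```bash
cat >> h.py <<'E'
from scipy.spatial.transform import Rotation as R
def show():
    s=bot.read_state(); M=R.from_rotvec(s["tcp_rot"]).as_matrix()
    print("t",round(float(s["time"]),2),"p",s["tool_pos"].round(4),"xyaw",np.degrees(np.arctan2(M[1,0],M[0,0])).round(2),"tilt y",M[:,1].round(4),"F",s["wrist_force"].round(2),"T",s["torque"].round(2),"w",round(float(s["width"]),3),"q6",s["q"][5].round(2)); return s,M
def go(pos,yaw=None):
    s,M=show(); d=M.T@(np.array(pos)-s["tool_pos"]); print("tool shift",d.round(4))
    if yaw is not None:
        c=np.degrees(np.arctan2(M[1,0],M[0,0])); a=(c-yaw+180)%360-180; print("turn about tool y",np.radians(a).round(4),"deg",a.round(2))
E
python3 -m handwheel '[[0,-0.06,0,0,0,0,1],[-0.02,-0.05,-0.015,0,0.1,0,1],[-0.045,0,-0.033,0,0,0,1],[-0.045,0,-0.033,0,0,0,1],[-0.045,0,-0.033,0,0,0,1],[-0.045,0,-0.033,0,0,0,1],[-0.045,0,-0.033,0,0,0,1],[-0.045,0,-0.033,0,0,0,1]]'
python3 -c "
from h import *
go([.561,-.170,.22],-195)"
```

```text
time: 1.15
tool_pos: [0.4193, -0.3986, 0.3017]
tcp_rot: [-0.157, 2.146, -2.146]
wrist_force: [0.7, 0.1, 0.3]
width: 1.004
t 1.15 p [ 0.4193 -0.3986  0.3017] xyaw -171.66 tilt y [-1.e-04  1.e-04 -1.e+00] F [0.71 0.13 0.27] T [ 0.03  0.01 -0.04] w 1.004 q6 0.62
tool shift [-0.1734  0.0817 -0.2056]
turn about tool y 0.4074 deg 23.34
```

```bash

python3 -m handwheel '[[-0.035,0.01,-0.041,0,0,0,1],[-0.035,0.01,-0.041,0,0,0,1],[-0.035,0.01,-0.041,0,0,0,1],[-0.035,0.025,-0.041,0,0,0,1],[-0.034,0.025,-0.041,0,0,0,1],[0,0,0,0,0.136,0,1],[0,0,0,0,0.136,0,1],[0,0,0,0,0.136,0,1]]'
python3 -m handwheel '[[0,0,0,0,0,0,1]]'
python3 - <<'E'
from h import *
go([.561,-.170,.22],-195)
s=bot.read_state(); c=optics.read_camera("wrist")
cv2.imwrite("pics/w1.png",c["image"][:,:,::-1]); np.savez("w1.npz",p=s["tool_pos"],r=s["tcp_rot"],**c)
E
```

```text
time: 2.15
tool_pos: [0.5605, -0.1715, 0.2213]
tcp_rot: [-0.277, -2.079, 2.079]
wrist_force: [-0.4, -0.8, -0.5]
width: 0.999
time: 2.28
tool_pos: [0.5605, -0.1719, 0.2216]
tcp_rot: [-0.272, -2.082, 2.082]
wrist_force: [0.8, -0.0, 0.5]
width: 1.001
t 2.27 p [ 0.5605 -0.1719  0.2216] xyaw 165.07 tilt y [-7.e-04  3.e-04 -1.e+00] F [ 0.76 -0.03  0.53] T [ 0.04 -0.05  0.02] w 1.001 q6 1.49
tool shift [ 0.      0.0016 -0.0019]
turn about tool y 0.0012 deg 0.07
```

View pics/w1.png

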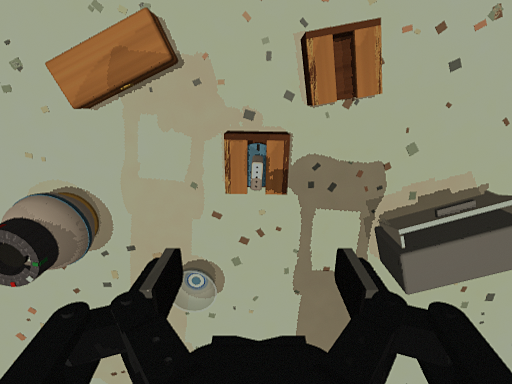

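```bash

python3 - <<'E'
from h import *
c=dict(np.load("w1.npz")); crop(c["image"],258,164,80,80,7,"pics/w1c.png")
T=np.eye(4);T[:3,:3]=R.from_rotvec(c["r"]).as_matrix();T[:3,3]=c["p"];c["world_from_camera"]=T@c["hand_eye"]
np.savez("w1w.npz",**{k:c[k] for k in("image","mtx","world_from_camera","z_map")})
for P in ([.561,-.170,.09],[.547,.1497,.12]): print(proj(c,P))
E
```

```text
[257.01138399 175.05487923]
[  6.62947112 257.5184374 ]
```

View pics/w1c.png

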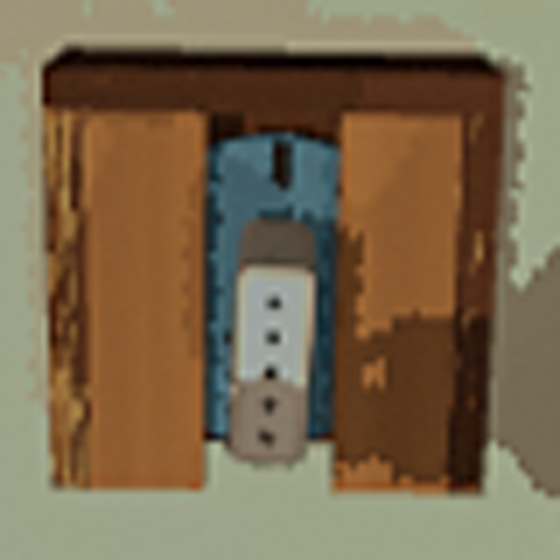

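```bash

python3 - <<'E'
from h import *
c=dict(np.load("w1w.npz")); W=lambda x,y:(218+x/7-.43,124+y/7-.43)
a=onz(c,*W(274,303),.09);b=onz(c,*W(266,437),.09);m=onz(c,*W(271,371),.09)
ang=lambda v:np.degrees(np.arctan2(v[1],v[0]))
print("dots",a,b,m,"ang",ang(a-b))
print("finends",onz(c,*W(276,265),.09),onz(c,*W(265,462),.09), ang(onz(c,*W(276,265),.09)-onz(c,*W(265,462),.09)))
L=[onz(c,*W(*p),.041) for p in((207,112),(205,488),(340,112),(332,490),(85,110),(88,488),(463,112),(470,490))]
for i in range(0,8,2): print(L[i].round(4),L[i+1].round(4),"ang",ang(L[i]-L[i+1]))
print("slot axis mid", (L[0]+L[2])/2,(L[1]+L[3])/2)
E
```

```text
dots [ 0.57086665 -0.17227493  0.09      ] [ 0.54809047 -0.16471119  0.09      ] [ 0.55939825 -0.16865919  0.09      ] ang -18.370812413408643
finends [ 0.57714176 -0.17431086  0.09      ] [ 0.54369569 -0.16334282  0.09      ] -18.15598302790848
[ 0.5992 -0.1663  0.041 ] [ 0.5263 -0.1454  0.041 ] ang -16.000096655687873
[ 0.5927 -0.1909  0.041 ] [ 0.5192 -0.1704  0.041 ] ang -15.596941791197843
[ 0.6056 -0.1439  0.041 ] [ 0.5324 -0.1223  0.041 ] ang -16.44377635069605
[ 0.5866 -0.2136  0.041 ] [ 0.5119 -0.1976  0.041 ] ang -12.074779801018863
slot axis mid [ 0.59592964 -0.17861138  0.041     ] [ 0.52273608 -0.1579025   0.041     ]
```

```bash
python3 -c "
from h import *
go([.560,-.1692,.0495],163.5)"
```

```text
t 2.33 p [ 0.5605 -0.1719  0.2216] xyaw 165.13 tilt y [-6.e-04  2.e-04 -1.e+00] F [0.18 0.19 0.86] T [-0.01  0.05 -0.04] w 1.007 q6 1.49
tool shift [ 0.0011  0.1721 -0.0025]
turn about tool y 0.0284 deg 1.63
```

```bash
python3 -m handwheel '[[0.001,0.04,-0.0025,0,0.028,0,1],[0,0.04,0,0,0,0,1],[0,0.04,0,0,0,0,1],[0,0.03,0,0,0,0,1],[0,0.022,0,0,0,0,1],[0,0,0,0,0,0,1]]' 40
python3 -c "
from h import *
go([.560,-.1692,.0495],163.5)"
```

```text
time: 3.08
tool_pos: [0.5582, -0.1688, 0.0476]
tcp_rot: [-0.295, -2.065, 2.063]
wrist_force: [0.8, -1.2, 0.8]
width: 1.001
t 3.08 p [ 0.5582 -0.1688  0.0476] xyaw 163.46 tilt y [-0.0048  0.0017 -1.    ] F [ 0.82 -1.24  0.82] T [-0.02 -0.   -0.  ] w 1.001 q6 1.52
tool shift [-0.0018 -0.0019 -0.0001]
turn about tool y -0.0007 deg -0.04
```

```bash
python3 -m handwheel '[[-0.0015,-0.0015,0,0,0,0,0.5],[0,0,0,0,0,0,0.2],[0,0,0,0,0,0,0.1],[0,0,0,0,0,0,0],[0,0,0,0,0,0,0],[0,0,0,0,0,0,0],[0,0,0,0,0,0,0],[0,0,0,0,0,0,0]]' 40
python3 -c "
from h import *
go([.560,-.1692,.0495],163.5)
c=optics.read_camera('wrist');cv2.imwrite('pics/w2.png',c['image'][:,:,::-1])
c=optics.read_camera('scene');crop(c['image'],227,230,160,120,5,'pics/s2.png')"
```

```text
time: 4.08
tool_pos: [0.5618, -0.1698, 0.0514]
tcp_rot: [-0.302, -2.066, 2.066]
wrist_force: [-0.5, 0.1, -0.2]
width: 0.001
t 4.08 p [ 0.5618 -0.1698  0.0514] xyaw 163.37 tilt y [-1.e-04  0.e+00 -1.e+00] F [-0.51  0.11 -0.19] T [-0.01 -0.01 -0.  ] w 0.001 q6 1.53
tool shift [ 0.0019  0.0019 -0.0001]
turn about tool y -0.0022 deg -0.13
```

View pics/w2.png

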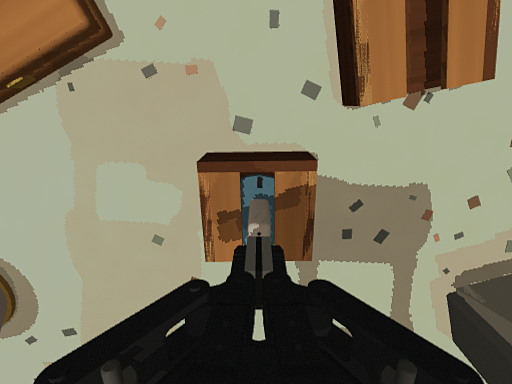

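View pics/s2.png

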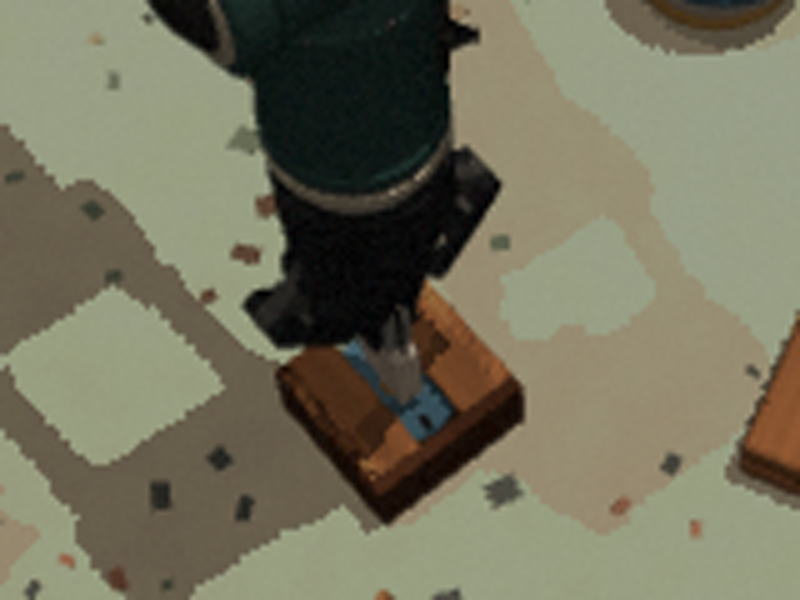

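```bash

python3 - <<'E'
from h import *
s,M=show(); c=optics.read_camera("wrist")
T=np.eye(4);T[:3,:3]=M;T[:3,3]=s["tool_pos"];c["world_from_camera"]=T@c["hand_eye"]
print("tcp px",proj(c,s["tool_pos"]),"grasp px",proj(c,s["tool_pos"]+[0,0,.0187]),"fin px",proj(c,[.56,-.1692,.09]),"finends",proj(c,[.577,-.1743,.09]),proj(c,[.5437,-.1633,.09]))
crop(c["image"],258,220,140,110,5,"pics/w3.png")
np.savez("w3.npz",**{k:c[k] for k in("image","mtx","world_from_camera","z_map")})
for v in range(180,275,5): print(v,dep(c,258,v).round(3))
E
```

```text
t 4.17 p [ 0.5618 -0.1698  0.0514] xyaw 163.37 tilt y [-0.  0. -1.] F [-0.59  0.37  0.83] T [-0.01 -0.05 -0.01] w -0.001 q6 1.53
tcp px [258.76429914 220.36807336] grasp px [258.80679311 231.80017501] fin px [258.74113135 249.45271266] finends [258.8018363  223.04189041] [257.15845491 273.4779933 ]
180 [ 0.587 -0.177  0.032]
185 [ 0.583 -0.175  0.032]
190 [ 0.579 -0.174  0.033]
195 [ 0.575 -0.173  0.032]
200 [ 0.578 -0.174  0.052]
205 [ 0.577 -0.174  0.061]
210 [ 0.577 -0.174  0.07 ]
215 [ 0.577 -0.174  0.079]
220 [ 0.577 -0.174  0.085]
225 [ 0.576 -0.174  0.091]
230 [ 0.574 -0.173  0.092]
235 [ 0.57  -0.172  0.091]
240 [ 0.573 -0.172  0.102]
245 [ 0.573 -0.172  0.107]
250 [ 0.573 -0.173  0.113]
255 [ 0.572 -0.172  0.117]
260 [ 0.572 -0.172  0.121]
265 [ 0.572 -0.172  0.125]
270 [ 0.572 -0.172  0.13 ]
```

View pics/w3.png

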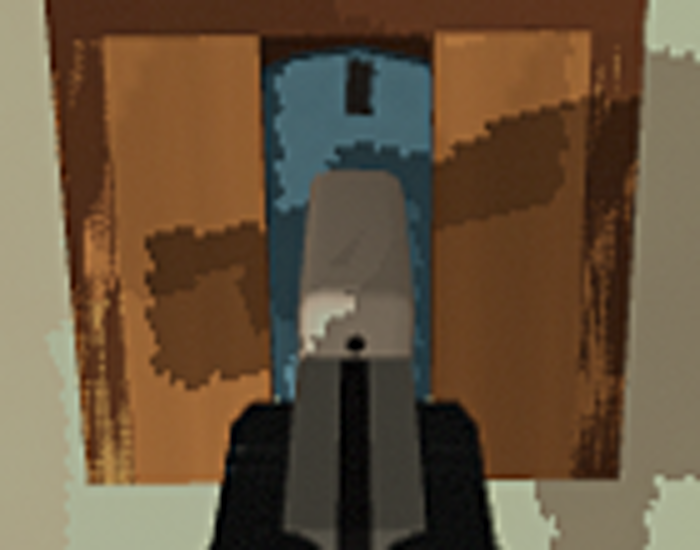

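```bash

python3 - <<'E'
from h import *
c=dict(np.load("w3.npz")); w=dict(np.load("w1.npz"))
def tool(c,u,v):
    d=np.linalg.inv(c["mtx"])@[u,v,1.]; H=w["hand_eye"]; return (H[:3,:3]@(d*c["z_map"][v,u])+H[:3,3]).round(4)
print("shut");
for u in (248,252,258,264,268):
    for v in (232,238,242,250,262,272): print(u,v,tool(c,u,v))
print("open")
for u in (165,172,177,180,340,345,350):
    for v in (250,256,262,270,280): print(u,v,tool(w,u,v))
E
```

```text
shut
248 232 [-0.0099 -0.0386 -0.0065]
248 238 [-0.0104 -0.047  -0.0062]
248 242 [-0.0108 -0.0522 -0.006 ]
248 250 [-0.0107 -0.0605 -0.0057]
248 262 [-0.0106 -0.0715 -0.0053]
248 272 [-0.0117 -0.0811 -0.005 ]
252 232 [-0.0106 -0.0399 -0.0041]
252 238 [-0.0108 -0.0477 -0.0039]
252 242 [-0.0104 -0.0516 -0.0038]
252 250 [-0.0105 -0.0602 -0.0036]
252 262 [-0.0112 -0.0724 -0.0034]
252 272 [-0.0102 -0.0789 -0.0032]
258 232 [-0.0108 -0.0402 -0.0005]
258 238 [-0.0102 -0.0466 -0.0005]
258 242 [-0.0102 -0.0513 -0.0005]
258 250 [-0.011  -0.0612 -0.0005]
258 262 [-0.01   -0.0705 -0.0005]
258 272 [-0.0085 -0.0766 -0.0005]
264 232 [-0.0107 -0.0402  0.003 ]
264 238 [-0.0107 -0.0474  0.0029]
264 242 [-0.0105 -0.0517  0.0028]
264 250 [-0.0102 -0.0597  0.0026]
264 262 [-0.011  -0.0721  0.0024]
264 272 [-0.0096 -0.0781  0.0023]
268 232 [-0.0101 -0.0389  0.0054]
268 238 [-0.0104 -0.047   0.0051]
268 242 [-0.011  -0.0527  0.0049]
268 250 [-0.011  -0.061   0.0047]
268 262 [-0.0105 -0.0714  0.0043]
268 272 [-0.0117 -0.0812  0.004 ]
open
165 250 [-0.0108 -0.0608 -0.0488]
165 256 [-0.0105 -0.066  -0.0471]
16
[... 419 characters left out ...]
047 -0.0648 -0.0429]
180 250 [-0.0074 -0.0551 -0.0429]
180 256 [-0.0039 -0.0555 -0.0431]
180 262 [-0.0013 -0.0573 -0.0428]
180 270 [ 0.0033 -0.058  -0.0431]
180 280 [ 0.008  -0.0603 -0.0429]
340 250 [-0.0101 -0.0596  0.0424]
340 256 [-0.0069 -0.0603  0.0426]
340 262 [-0.0041 -0.0614  0.0425]
340 270 [-0.0003 -0.0631  0.0424]
340 280 [ 0.004  -0.0657  0.0421]
345 250 [-0.0098 -0.0591  0.0452]
345 256 [-0.0108 -0.0664  0.0429]
345 262 [-0.0088 -0.0687  0.0424]
345 270 [-0.0052 -0.0702  0.0423]
345 280 [-0.0004 -0.0716  0.0424]
350 250 [-0.0108 -0.0607  0.0473]
350 256 [-0.011  -0.0667  0.0453]
350 262 [-0.0106 -0.0714  0.0438]
350 270 [-0.0833 -0.1832 -0.0004]
350 280 [-0.0052 -0.078   0.0423]
```

The gripper shut on nothing: by the wrist depth the fingertips stand about 40 mm behind the reported TCP, just on top of the fin. I'll open, check the tip offset, and lower.

```bash
python3 -m handwheel '[[0,-0.005,0,0,0,0,0.5],[0,0,0,0,0,0,0.5],[0,0,0,0,0,0,0.5],[0,0,0,0,0,0,0.5]]'
python3 - <<'E'
from h import *
s,M=show(); c=optics.read_camera("wrist"); H=c["hand_eye"]
v,u=np.mgrid[0:384,0:512]; z=c["z_map"]; k=np.linalg.inv(c["mtx"]); d=np.stack([u,v,np.ones_like(u)],-1)@k.T*z[...,None]
P=d@H[:3,:3].T+H[:3,3]
m=(z>0)&(abs(P[...,0])<.013)&(P[...,1]>-.12)&(P[...,1]<-.03)&(abs(P[...,2])>.012)&(abs(P[...,2])<.06)
for sgn in(-1,1):
    q=P[m&(np.sign(P[...,2])==sgn)]; i=np.argsort(-q[:,1])[:8]; print(len(q),q[i].round(4))
cv2.imwrite('pics/w4.png',c['image'][:,:,::-1])
T=np.eye(4);T[:3,:3]=M;T[:3,3]=s["tool_pos"];c["world_from_camera"]=T@H
for v in range(215,275,6): print(v,dep(c,258,v).round(3))
E
```

```text
time: 4.72
tool_pos: [0.5618, -0.1698, 0.0565]
tcp_rot: [-0.302, -2.066, 2.066]
wrist_force: [-0.3, 0.6, -0.2]
width: 0.499
t 4.72 p [ 0.5618 -0.1698  0.0565] xyaw 163.37 tilt y [-1.e-04  0.e+00 -1.e+00] F [-0.31  0.62 -0.24] T [0.05 0.01 0.01] w 0.499 q6 1.53
8324 [[ 0.0053 -0.0416 -0.0217]
 [ 0.0074 -0.0428 -0.0217]
 [-0.0063 -0.043  -0.0217]
 [-0.0076 -0.043  -0.0216]
 [-0.0058 -0.0433 -0.0216]
 [ 0.0091 -0.0434 -0.0217]
 [-0.0052 -0.0434 -0.0216]
 [-0.0072 -0.0434 -0.0215]]
8303 [[ 0.0054 -0.0426  0.0212]
 [ 0.0046 -0.0428  0.0211]
 [ 0.0081 -0.0428  0.0213]
 [-0.0056 -0.0429  0.0212]
 [-0.0029 -0.0429  0.0214]
 [ 0.0059 -0.0429  0.0211]
 [-0.0071 -0.0432  0.0211]
 [ 0.0071 -0.0433  0.0211]]
215 [ 0.577 -0.174  0.084]
221 [ 0.576 -0.174  0.09 ]
227 [ 0.573 -0.172  0.091]
233 [ 0.569 -0.171  0.091]
239 [ 0.565 -0.17   0.091]
245 [ 0.561 -0.169  0.092]
251 [ 0.557 -0.168  0.092]
257 [ 0.553 -0.166  0.091]
263 [ 0.549 -0.165  0.092]
269 [ 0.543 -0.164  0.09 ]
```

View pics/w4.png

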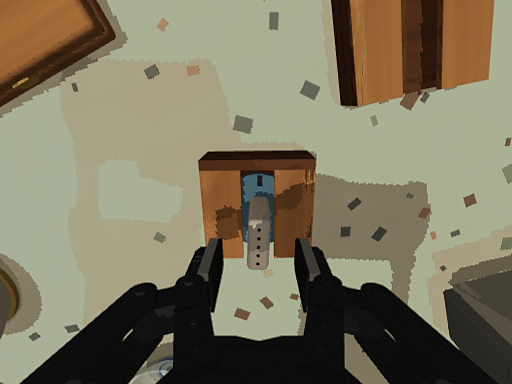

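```bash
python3 -m handwheel '[[0.0015,0.02,0,0,0.017,0,0.5],[0,0.0145,0,0,0,0,0.5],[0,0.01,0,0,0,0,0.5],[0,0,0,0,0,0,0.5],[0,0,0,0,0,0,0.1],[0,0,0,0,0,0,0.0],[0,0,0,0,0,0,0],[0,0,0,0,0,0,0]]' 40
python3 -m handwheel '[[0,0,0,0,0,0,0],[0,0,0,0,0,0,0]]' 
python3 -c "
from h import *
show()
c=optics.read_camera('wrist');cv2.imwrite('pics/w5.png',c['image'][:,:,::-1])"
```

```text
time: 5.78
tool_pos: [0.561, -0.1696, 0.0126]
tcp_rot: [-0.32, -2.056, 2.057]
wrist_force: [-0.7, 1.1, 1.4]
width: 0.161
time: 6.02
tool_pos: [0.561, -0.1696, 0.0126]
tcp_rot: [-0.32, -2.056, 2.057]
wrist_force: [-0.2, 0.4, 3.7]
width: 0.16
t 6.03 p [ 0.561  -0.1696  0.0126] xyaw 162.4 tilt y [ 1.1e-03 -4.0e-04 -1.0e+00] F [-0.19  0.41  3.71] T [-0.06 -0.04  0.01] w 0.16 q6 1.54
```

View pics/w5.png

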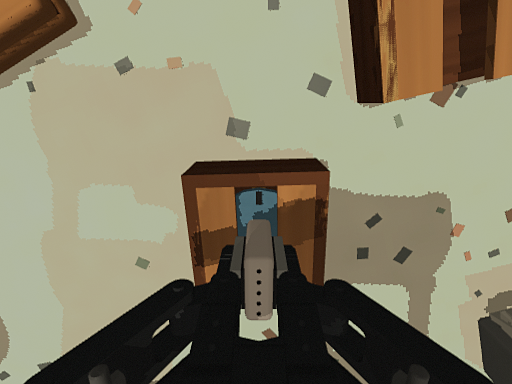

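```bash
python3 -m handwheel '[[0,-0.0015,0,0,0,0,0],[0.01,0,0.0003,0,0,0,0],[0.015,0,0.0005,0,0,0,0],[0.015,0,0.0005,0,0,0,0],[0.015,0,0.0005,0,0,0,0]]' 60
python3 -c "
from h import *
show()"
```

```text
time: 6.7
tool_pos: [0.5057, -0.154, 0.0132]
tcp_rot: [-0.317, -2.056, 2.055]
wrist_force: [0.0, -0.0, -1.7]
width: 0.15
t 6.7 p [ 0.5057 -0.154   0.0132] xyaw 162.4 tilt y [-8.e-04  3.e-04 -1.e+00] F [ 0.02 -0.03 -1.69] T [ 0.01 -0.05  0.01] w 0.15 q6 1.54
```

Sliding freely; finish the slide and look.

```bash
python3 -m handwheel '[[0.015,0,0.0005,0,0,0,0],[0.01,0,0.0003,0,0,0,0],[0.002,0,0,0,0,0,0],[0,0,0,0,0,0,0]]'
python3 -c "
from h import *
s,M=show()
print('keeper frame shift', (s['tool_pos']-[.561,-.1696,0])[:2]@[-.962,.271])
c=optics.read_camera('wrist');cv2.imwrite('pics/w6.png',c['image'][:,:,::-1])
c=optics.read_camera('scene');crop(c['image'],220,220,160,120,5,'pics/s6.png')"
```

```text
time: 7.2
tool_pos: [0.4819, -0.1473, 0.0138]
tcp_rot: [-0.319, -2.056, 2.056]
wrist_force: [-0.6, 0.4, -0.9]
width: 0.156
t 7.2 p [ 0.4819 -0.1473  0.0138] xyaw 162.4 tilt y [ 1.e-03 -3.e-04 -1.e+00] F [-0.62  0.38 -0.87] T [-0.07  0.01 -0.03] w 0.156 q6 1.53
keeper frame shift 0.08212156049496433
```

View pics/w6.png

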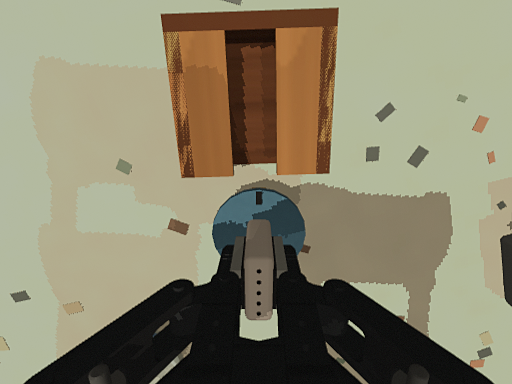

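View pics/s6.png

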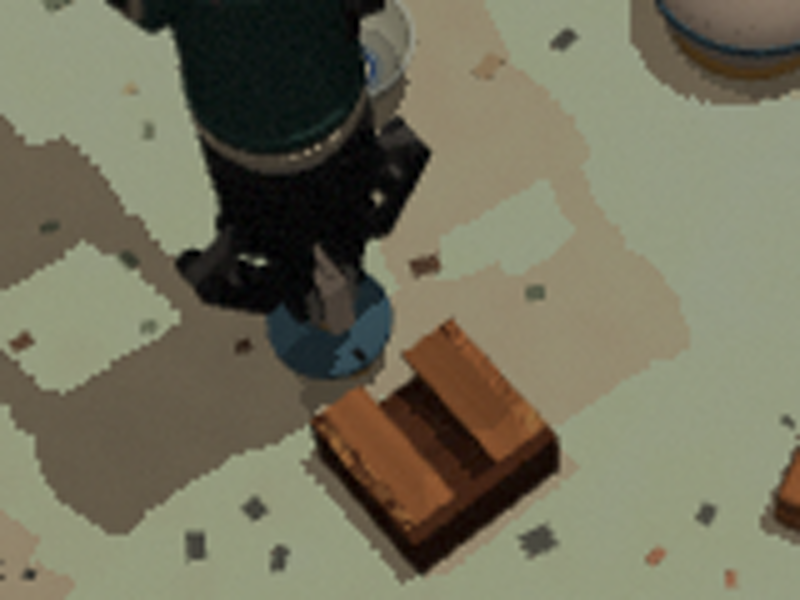

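```bash
python3 -m handwheel '[[0,-0.03,0,0,0,0,0],[0,-0.05,0,0,0,0,0],[0,-0.05,0,0,0,0,0],[0,-0.02,0,0,0,0,0],[0,0,0,0,0,0,0],[0,0,0,0,0,0,0]]'
python3 - <<'E'
from h import *
s,M=show(); c=optics.read_camera("wrist"); H=c["hand_eye"]
np.savez("w7.npz",p=s["tool_pos"],r=s["tcp_rot"],**c)
v,u=np.mgrid[0:384,0:512]; z=c["z_map"]; k=np.linalg.inv(c["mtx"]); d=np.stack([u,v,np.ones_like(u)],-1)@k.T*z[...,None]
P=d@H[:3,:3].T+H[:3,3]
crop(c["image"],258,250,140,140,5,"pics/w7.png")
hsv=cv2.cvtColor(c["image"],cv2.COLOR_RGB2HSV)
m=(hsv[...,0]>90)&(hsv[...,0]<125)&(hsv[...,1]>60)&(z<.35)&(z>0)
m[:150]=0; k2,lab,st,ce=cv2.connectedComponentsWithStats(m.astype(np.uint8)); i=1+np.argmax(st[1:,4]); b=P[lab==i]
print("brim",st[i],np.percentile(b,[2,25,50,75,98],axis=0).round(4))
fm=(abs(P[...,2])<.004)&(P[...,1]>-.12)&(P[...,1]<-.05)&(z>0)
col=P[:,258]; 
for vv in range(205,335,6): print(vv,col[vv].round(4))
E
```

```text
time: 8.05
tool_pos: [0.4807, -0.1468, 0.1621]
tcp_rot: [-0.316, -2.055, 2.055]
wrist_force: [-0.4, 0.0, -1.8]
width: 0.158
t 8.05 p [ 0.4807 -0.1468  0.1621] xyaw 162.4 tilt y [-2.e-03  7.e-04 -1.e+00] F [-0.41  0.04 -1.75] T [-0.04 -0.01 -0.04] w 0.158 q6 1.53
brim [ 212  188   93   70 3516] [[-0.0292 -0.021  -0.0293]
 [-0.0189 -0.0201 -0.0168]
 [-0.0112 -0.0197 -0.0005]
 [-0.0024 -0.0193  0.0158]
 [ 0.0108 -0.0183  0.0285]]
205 [-0.0198 -0.0194 -0.0005]
211 [-0.0159 -0.0202 -0.0005]
217 [-0.011  -0.0188 -0.0005]
223 [-0.0165 -0.04   -0.0005]
229 [-0.0169 -0.0486 -0.0005]
235 [-0.0166 -0.0552 -0.0005]
241 [-0.0167 -0.062  -0.0005]
247 [-0.0167 -0.068  -0.0005]
253 [-0.0172 -0.0742 -0.0005]
259 [-0.0158 -0.0771 -0.0005]
265 [-0.0136 -0.0785 -0.0005]
271 [-0.0109 -0.0792 -0.0005]
277 [-0.0076 -0.0792 -0.0005]
283 [-0.0045 -0.0793 -0.0005]
289 [-0.0003 -0.0783 -0.0005]
295 [ 0.0021 -0.0796 -0.0005]
301 [ 0.0066 -0.0783 -0.0005]
307 [ 0.0104 -0.078  -0.0005]
313 [ 0.0138 -0.0782 -0.0005]
319 [ 0.0171 -0.0786 -0.0005]
325 [ 0.2598  0.1615 -0.0008]
331 [ 0.272   0.1613 -0.0008]
```

View pics/w7.png

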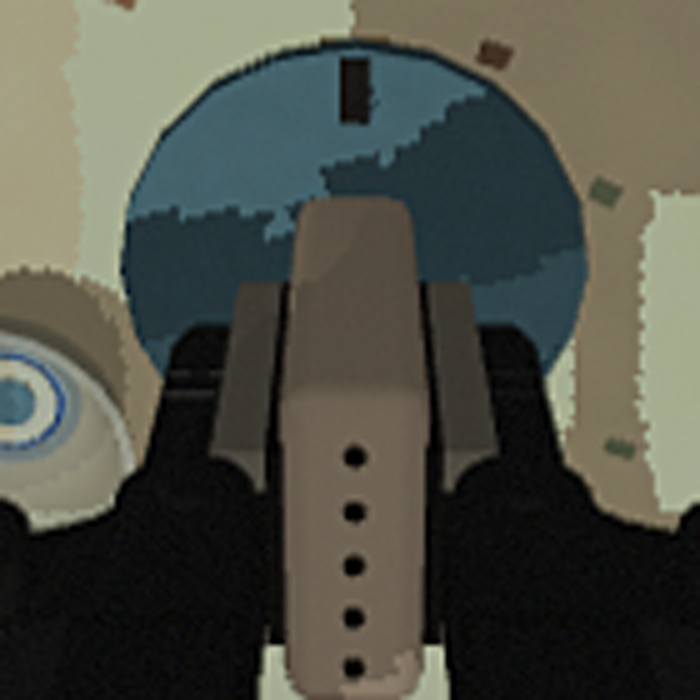

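```bash
python3 -m handwheel '[[0.004,0,-0.03,0,0,0,0],[0.004,0,-0.05,0,0,0,0],[0.004,0,-0.05,0,0,0,0],[0.004,0,-0.05,0,0,0,0],[0.004,0,-0.05,0,0,0,0],[0.004,0,-0.05,0,0,0,0],[0.001,0,-0.024,0,0,0,0]]'
python3 -m handwheel '[[0,0,0,0,-0.18,0,0],[0,0,0,0,-0.18,0,0],[0,0,0,0,-0.18,0,0],[0,0,0,0,-0.18,0,0],[0,0,0,0,-0.18,0,0],[0,0,0,0,-0.18,0,0],[0,0,0,0,-0.18,0,0],[0,0,0,0,-0.18,0,0]]'
python3 -m handwheel '[[0,0,0,0,0,0,0],[0,0,0,0,0,0,0]]'
python3 - <<'E'
from h import *
go([.5478,.1502,.165],-115.2)
s=bot.read_state(); c=optics.read_camera("wrist"); M=R.from_rotvec(s["tcp_rot"]).as_matrix()
T=np.eye(4);T[:3,:3]=M;T[:3,3]=s["tool_pos"];c["world_from_camera"]=T@c["hand_eye"]
np.savez("w8.npz",**{k:c[k] for k in("image","mtx","world_from_camera","z_map")})
cv2.imwrite('pics/w8.png',c['image'][:,:,::-1])
print(proj(c,[.547,.1497,.12]))
E
```

```text
time: 8.98
tool_pos: [0.5486, 0.1526, 0.1611]
tcp_rot: [-0.312, -2.055, 2.057]
wrist_force: [-0.3, -0.7, -1.9]
width: 0.159
time: 9.98
tool_pos: [0.5482, 0.15, 0.161]
tcp_rot: [-0.977, 1.522, -1.52]
wrist_force: [-0.8, 0.1, -1.2]
width: 0.158
time: 10.22
tool_pos: [0.5489, 0.1501, 0.1623]
tcp_rot: [-0.969, 1.527, -1.526]
wrist_force: [0.3, 0.3, -1.7]
width: 0.155
t 10.22 p [0.5489 0.1501 0.1623] xyaw -115.27 tilt y [-2.e-03 -4.e-04 -1.e+00] F [ 0.26  0.25 -1.74] T [ 0.   -0.08 -0.  ] w 0.155 q6 0.66
tool shift [ 0.0004 -0.0027 -0.0011]
turn about tool y -0.0012 deg -0.07
[257.45557386 202.88523891]
```

View pics/w8.png

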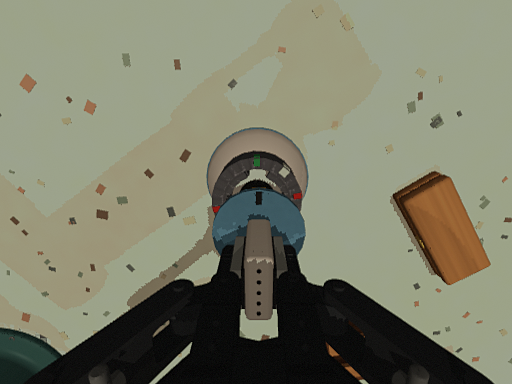

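```bash
python3 - <<'E'
from h import *
c=dict(np.load("w8.npz")); crop(c["image"],257,180,110,90,7,"pics/w8c.png")
im=c["image"][140:240,200:320].astype(float); r,g,b=im[...,0],im[...,1],im[...,2]
for n,w in dict(red=np.clip(r-np.maximum(g,b)-50,0,None),green=np.clip(g-np.maximum(r,b)-25,0,None)).items():
    k,lab,st,ce=cv2.connectedComponentsWithStats((w>0).astype(np.uint8))
    for i in range(1,k):
        if st[i,4]<3: continue
        yy,xx=np.where(lab==i);ww=w[yy,xx];u,v=200+(xx*ww).sum()/ww.sum(),140+(yy*ww).sum()/ww.sum()
        p=onz(c,u,v,.12);print(n,(round(u,1),round(v,1)),st[i,4],p.round(4),"rel ang",np.degrees(np.arctan2(p[1]-.1497,p[0]-.547)).round(1),"r",np.hypot(p[1]-.1497,p[0]-.547).round(4))
E
```

```text
red (np.float64(297.0), np.float64(195.6)) 50 [0.5817 0.141  0.12  ] rel ang -14.1 r 0.0358
red (np.float64(215.7), np.float64(208.5)) 38 [0.5106 0.1608 0.12  ] rel ang 163.0 r 0.0381
green (np.float64(256.4), np.float64(161.4)) 63 [0.5623 0.1842 0.12  ] rel ang 66.0 r 0.0377
```

View pics/w8c.png

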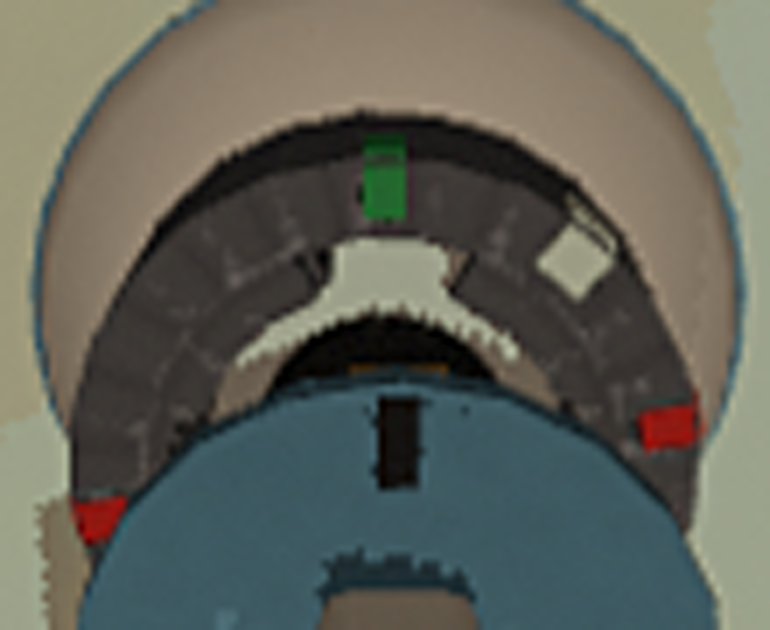

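```bash
python3 -m handwheel '[[0,0.01,-0.001,0,0,0,0],[0,0.015,0,0,0,0,0],[0,0.01,0,0,0,0,0],[0,0,0,0,0,0,0],[0,0,0,0,0,0,0]]' 80
python3 - <<'E'
from h import *
go([.5478,.1502,.107],-115.2)
s=bot.read_state(); c=optics.read_camera("wrist"); M=R.from_rotvec(s["tcp_rot"]).as_matrix()
crop(c["image"],257,215,140,110,5,"pics/w9.png")
c=optics.read_camera("scene"); crop(c["image"],291,140,120,90,6,"pics/s9.png")
E
```

```text
time: 10.9
tool_pos: [0.5488, 0.1507, 0.1285]
tcp_rot: [-0.969, 1.524, -1.524]
wrist_force: [0.7, 0.5, -2.0]
width: 0.156
t 10.9 p [0.5488 0.1507 0.1285] xyaw -115.1 tilt y [ 1.e-04  0.e+00 -1.e+00] F [ 0.67  0.45 -1.95] T [0.01 0.01 0.  ] w 0.156 q6 0.66
tool shift [ 0.0009  0.0215 -0.0007]
turn about tool y 0.0017 deg 0.1
```

View pics/w9.png

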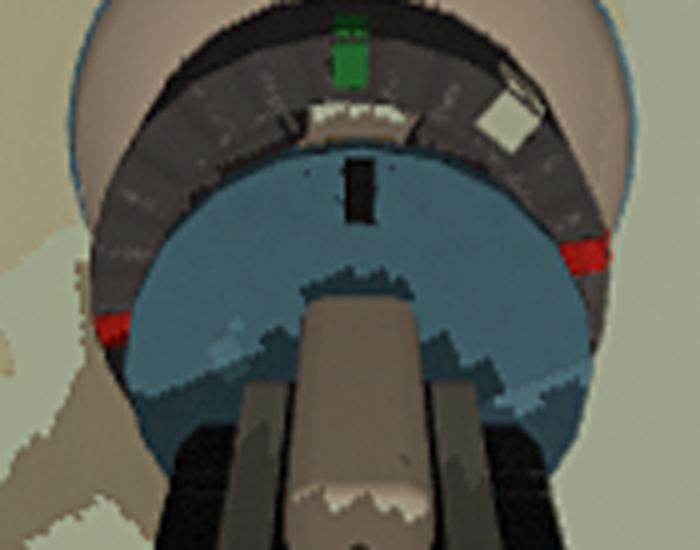

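View pics/s9.png

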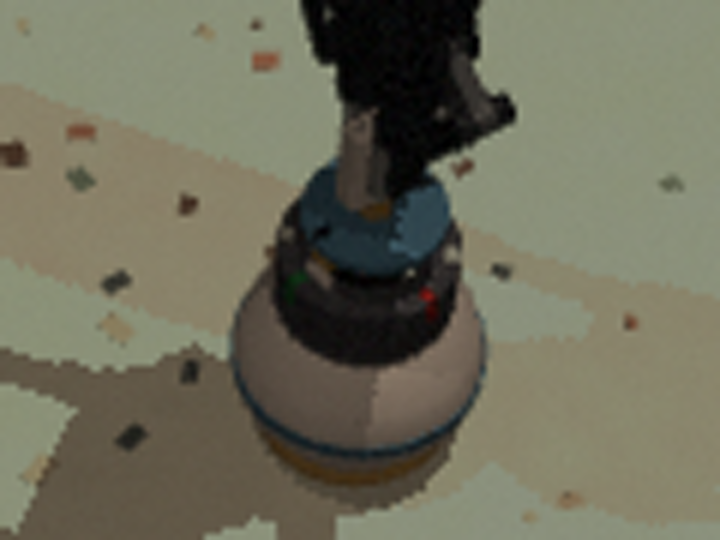

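```bash
python3 -m handwheel '[[0.0003,0.004,-0.0014,0,0,0,0],[0,0.004,0,0,0,0,0],[0,0.002,0,0,0,0,0],[0,0,0,0,0,0,0]]' 
python3 -c "
from h import *
show()"
```

```text
time: 11.5
tool_pos: [0.547, 0.1509, 0.1181]
tcp_rot: [-0.97, 1.524, -1.524]
wrist_force: [0.2, 0.9, -1.4]
width: 0.154
t 11.5 p [0.547  0.1509 0.1181] xyaw -115.1 tilt y [-6.e-04 -1.e-04 -1.e+00] F [ 0.19  0.92 -1.4 ] T [0.01 0.   0.  ] w 0.154 q6 0.66
```

```bash
python3 -m handwheel '[[0,0.003,0,0,0,0,0],[0,0.003,0,0,0,0,0],[0,0.002,0,0,0,0,0],[0,0,0,0,0,0,0]]' 
python3 -c "
from h import *
show()"
```

```text
time: 12.0
tool_pos: [0.5477, 0.1511, 0.111]
tcp_rot: [-0.968, 1.524, -1.524]
wrist_force: [-0.9, 0.4, 3.2]
width: 0.156
t 12.0 p [0.5477 0.1511 0.111 ] xyaw -115.1 tilt y [ 8.e-04  2.e-04 -1.e+00] F [-0.86  0.35  3.22] T [ 0.    0.12 -0.  ] w 0.156 q6 0.66
```

```bash
python3 -m handwheel '[[0,0.002,0,0,0,0,0],[0,0.002,0,0,0,0,0],[0,0.001,0,0,0,0,0],[0,0,0,0,0,0,0],[0,0,0,0,0,0,0]]' 
python3 -c "
from h import *
show()"
```

```text
time: 12.62
tool_pos: [0.5477, 0.1511, 0.1077]
tcp_rot: [-0.968, 1.523, -1.524]
wrist_force: [-4.5, -1.7, 13.5]
width: 0.158
t 12.62 p [0.5477 0.1511 0.1077] xyaw -115.09 tilt y [ 1.1e-03  2.0e-04 -1.0e+00] F [-4.48 -1.75 13.5 ] T [-0.23  0.86  0.01] w 0.158 q6 0.66
```

```bash
python3 -m handwheel '[[0.0004,0,-0.0005,0,0,0,0],[0,0,0,0,0,0,0]]' 
python3 - <<'E'
from h import *
s,M=show(); c=optics.read_camera("wrist")
crop(c["image"],257,215,140,110,5,"pics/w10.png")
H=c["hand_eye"];v,u=np.mgrid[0:384,0:512]; z=c["z_map"]; k=np.linalg.inv(c["mtx"]); d=np.stack([u,v,np.ones_like(u)],-1)@k.T*z[...,None]
P=d@H[:3,:3].T+H[:3,3]
hsv=cv2.cvtColor(c["image"],cv2.COLOR_RGB2HSV)
m=(hsv[...,0]>90)&(hsv[...,0]<125)&(hsv[...,1]>60)&(z<.35)&(z>0); m[:150]=0
k2,lab,st,ce=cv2.connectedComponentsWithStats(m.astype(np.uint8)); i=1+np.argmax(st[1:,4]); b=P[lab==i]; b=b[abs(b[:,1]-np.median(b[:,1]))<.003]
A=np.c_[b[:,0],b[:,2],np.ones(len(b))]; co=np.linalg.lstsq(A,b[:,1],rcond=None)[0]; print("brim plane tool y= ",co, "deg",np.degrees(co[:2]))
w=b@M.T+s["tool_pos"]; A=np.c_[w[:,:2]-s["tool_pos"][:2],np.ones(len(w))]; co=np.linalg.lstsq(A,w[:,2],rcond=None)[0]; print("brim world z",co)
col=P[:,258];print("fin top y",np.median(col[275:310,1]), "fin front x",np.median(col[230:250,0]))
c=optics.read_camera("scene"); crop(c["image"],291,140,120,90,6,"pics/s10.png")
E
```

```text
time: 12.88
tool_pos: [0.5478, 0.1511, 0.1077]
tcp_rot: [-0.967, 1.523, -1.524]
wrist_force: [-3.6, -0.9, 11.7]
width: 0.151
t 12.88 p [0.5478 0.1511 0.1077] xyaw -115.1 tilt y [ 2.5e-03  5.0e-04 -1.0e+00] F [-3.57 -0.88 11.7 ] T [-0.07  0.64  0.03] w 0.151 q6 0.66
brim plane tool y=  [-0.00658856  0.00196417 -0.01962128] deg [-0.37749659  0.11253844]
brim world z [-0.0020423  -0.00459711  0.12729899]
fin top y -0.07875185416708257 fin front x -0.017640528937290532
```

View pics/w10.png

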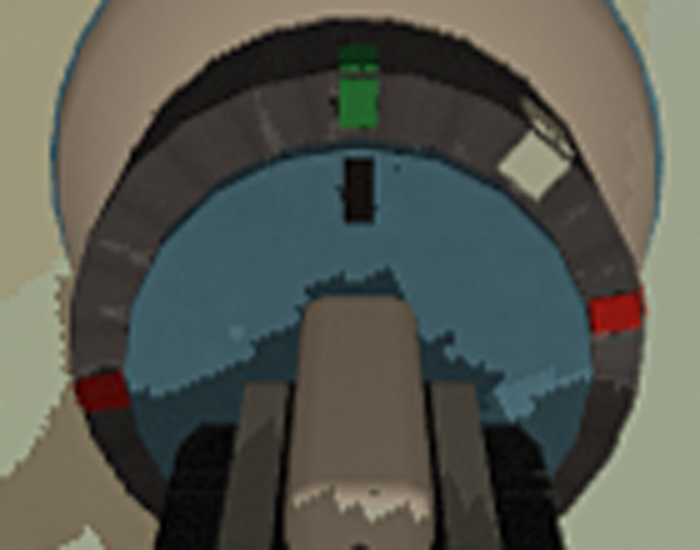

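View pics/s10.png

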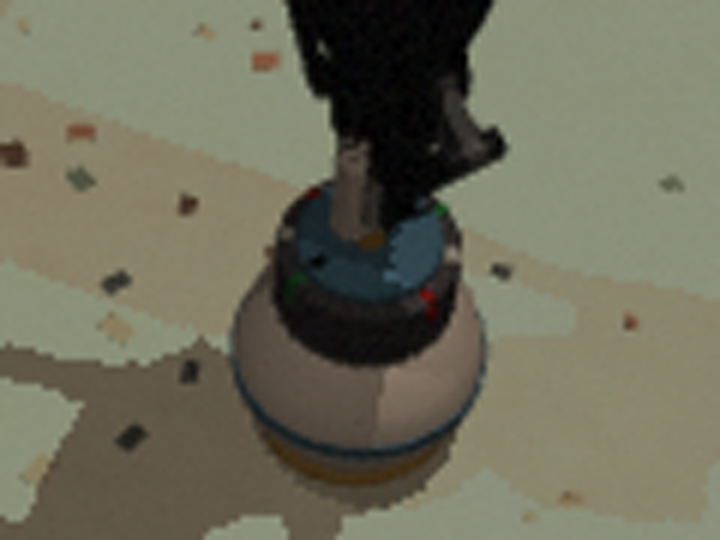

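```bash
python3 -m handwheel '[[0,0,0,0,0.07,0,0],[0,0,0,0,0.07,0,0],[0,0,0,0,0.07,0,0],[0,0,0,0,0.07,0,0],[0,0,0,0,0.07,0,0],[0,0,0,0,0,0,0]]' 
python3 -c "
from h import *
s,M=show(); c=optics.read_camera('wrist')
crop(c['image'],257,215,140,110,5,'pics/w11.png')"
```

```text
time: 13.72
tool_pos: [0.5484, 0.1509, 0.1077]
tcp_rot: [-0.723, 1.76, -1.762]
wrist_force: [-0.9, -1.3, 10.5]
width: 0.153
t 13.72 p [0.5484 0.1509 0.1077] xyaw -135.19 tilt y [ 3.7e-03  3.0e-04 -1.0e+00] F [-0.89 -1.29 10.48] T [-0.25  0.32 -0.04] w 0.153 q6 1.01
```

View pics/w11.png

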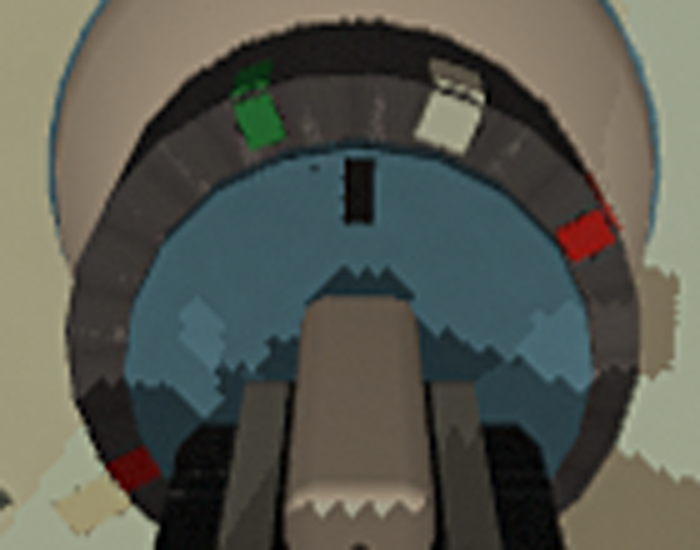

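The cap turns with the gripper, and the tick is midway between green (260,120) and white (452,120). I'll do the other 20°.

```bash
python3 -m handwheel '[[0,0,0,0,0.07,0,0],[0,0,0,0,0.07,0,0],[0,0,0,0,0.07,0,0],[0,0,0,0,0.07,0,0],[0,0.0003,0,0,0.066,0,0],[0,0,0,0,0,0,0],[0,0,0,0,0,0,0]]' 
python3 - <<'E'
from h import *
s,M=show(); c=optics.read_camera('wrist')
crop(c['image'],257,215,140,110,5,'pics/w12.png')
T=np.eye(4);T[:3,:3]=M;T[:3,3]=s["tool_pos"];c["world_from_camera"]=T@c["hand_eye"]
# red marks -> centre & angle
im=c["image"][150:280,190:330].astype(float); r,g,b=im[...,0],im[...,1],im[...,2]
for n,w in dict(red=np.clip(r-np.maximum(g,b)-50,0,None),green=np.clip(g-np.maximum(r,b)-25,0,None)).items():
    k,lab,st,ce=cv2.connectedComponentsWithStats((w>0).astype(np.uint8))
    for i in range(1,k):
        if st[i,4]<6: continue
        yy,xx=np.where(lab==i); print(n,st[i,4],onz(c,190+xx.mean(),150+yy.mean(),.12).round(4))
np.savez("w12.npz",**{k:c[k] for k in("image","mtx","world_from_camera","z_map")})
c=optics.read_camera("top"); crop(c["image"],190,210,200,150,4,"pics/t12.png")
c=optics.read_camera("scene"); crop(c["image"],260,170,200,150,4,"pics/s12.png")
E
```

```text
time: 14.65
tool_pos: [0.5486, 0.1509, 0.1077]
tcp_rot: [-0.435, 1.978, -1.979]
wrist_force: [-1.0, -1.1, 12.2]
width: 0.155
t 14.65 p [0.5486 0.1509 0.1077] xyaw -154.99 tilt y [ 4.1e-03  3.0e-04 -1.0e+00] F [-1.   -1.07 12.22] T [-0.28  0.39 -0.13] w 0.155 q6 1.36
red 99 [0.5822 0.1413 0.12  ]
green 97 [0.5623 0.1849 0.12  ]
```

View pics/w12.png

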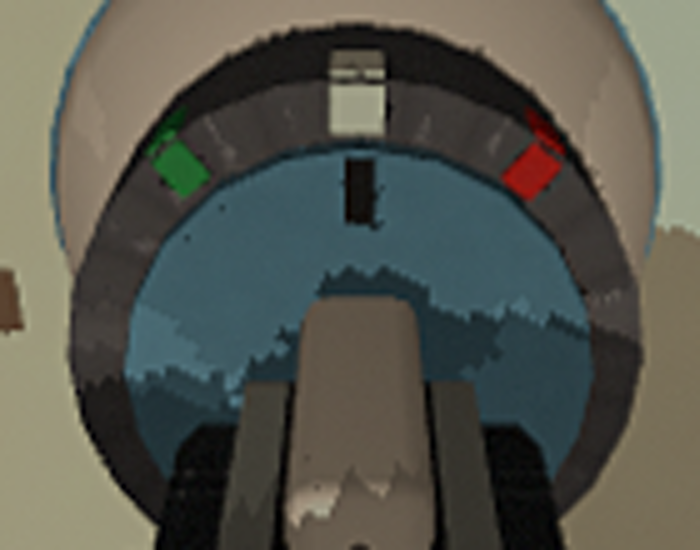

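View pics/s12.png

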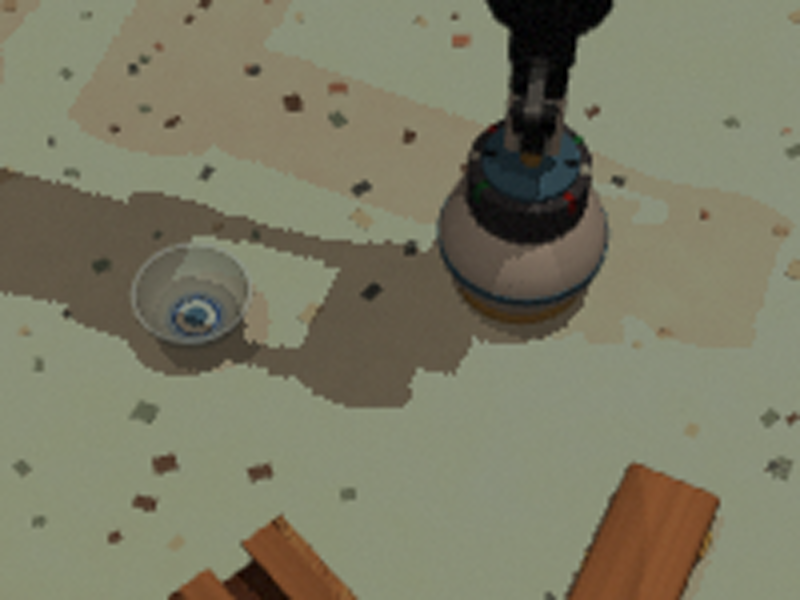

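```bash
python3 -m handwheel '[[0,0.0003,0,0,0,0,0],[0,0,0,0,0,0,0],[0,0,0,0,0,0,0]]' 
python3 -c "
from h import *
s,M=show(); print(abs(s['joint_vel']).max())
a=dict(np.load('scene0.npz'));c=optics.read_camera('scene')
d=cv2.absdiff(a['image'],c['image']).max(2); print('bowl diff',d[150:190,190:225].mean(),'case diff',d[205:275,290:345].mean())
from workcell import workorder
print(workorder.finish_job()); show()"
```

```text
time: 15.18
tool_pos: [0.5486, 0.1509, 0.1077]
tcp_rot: [-0.435, 1.978, -1.979]
wrist_force: [-1.0, -1.9, 12.7]
width: 0.154
t 15.18 p [0.5486 0.1509 0.1077] xyaw -154.99 tilt y [ 4.2e-03  4.0e-04 -1.0e+00] F [-1.01 -1.92 12.66] T [-0.26  0.48 -0.09] w 0.154 q6 1.36
0.0017961353955990916
bowl diff 15.427857142857142 case diff 3.6218181818181816
the job is handed in; nothing more can be done
None
the job is handed in; nothing more can be done
```

I slid the cap out of the leftmost keeper and set it into the collar at the green marks. I then pressed it to its seat and turned it 40° clockwise to the white marks. I handed the job in at about 15.2 s, still gripping the cap and holding it down; no verdict was reported.

**Last checks:**
- **Angle:** the brim tick lines up with the white mark in the wrist view. The fin's line is at 25.0°, against 24.8° measured for the white marks.
- **Seat:** the cap's grip point is about 0.1645 m above the slab, against 0.163 m nominal and a 0.1655 m limit. The brim lies flat on the collar.
- **Push and grip:** the wrist force reads about 12.7 N upward (the spring gives about 6.5 N). The fingers are shut on the fin at 13–14 mm, with 80 N commanded.
- **At rest:** the joints were still when I handed in.

**What went wrong or disagreed:**
- **First grasp:** it closed on nothing. By the wrist depth image the fingertips stood about 40 mm behind the reported TCP. I regripped 40 mm lower, and all later heights use that correction.
- **Brim height:** the wrist camera put the brim top at 127.3 mm at first seating, against 126 mm nominal. That is within the 2 mm calibration.
- **Bowl and case:** I judged them undisturbed from the scene picture and from never moving near them, without measuring their positions again. The bowl area did change in the picture comparison, which I put down to the arm's shadow; the case area barely changed.

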